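# Scan a boot repair job and dock the scanner

### The job

Pick up the hand scanner from the bench and aim it squarely at the centre of the bar-code label on the tray that holds the ankle boot, with its window about 10 cm from the label, and hold it steady there for a second or two; do not scan the label of the low shoe. Then lay the scanner in its cradle, right way up, with its head in the wide end and resting fully down, and let go of it; do not drop it, and leave everything else where it stands.

Things in the scene. Friction and masses are not known exactly. Their poses are not given: they have to be found in the camera images.
- scanner: Loose grey hand scanner lying on the bench, 0.13 to 0.25 kg. x axis to the nose, z up. Origin: on the flat underside, below the centre of mass: grip the handle here, across its width, from above. Handle 32 mm wide, 30 mm high, x = -85 to +45 mm; head 50 mm wide, 36 mm high, x = +43 to +95 mm. No trigger: it scans straight ahead (+x) by itself.
- scanner_window (a point): Centre of the black window in the scanner's front end: 95 mm ahead (x) of the scanner's origin and 18 mm above its underside. Axes as the scanner's; the line of sight is its +x.
- boot_label: White 72 x 48 mm bar-code label leaning back 30 degrees, fixed in front of the tray with the ankle boot. Origin: centre of its face, 60 mm above the bench. x axis points INTO the label: away from the reader and 30 degrees downward; y level, along it; z up along it. Square on: scanner x parallel to this x. Tray centre 88 mm behind it.
- shoe_label: White 72 x 48 mm bar-code label leaning back 30 degrees, fixed in front of the tray with the low shoe. Origin: centre of its face, 60 mm above the bench. x axis points INTO the label: away from the reader and 30 degrees downward; y level, along it; z up along it. Square on: scanner x parallel to this x. Not to be scanned.
- cradle: Black cradle with grey cheeks, fixed; base 204 mm long, 60 mm wide, 82 mm at the wide end. Origin on the bench, x to the wide end. Docked scanner origin: 12 mm above this one, on the floor, axes parallel. Cheeks 20 mm high: x = -86 to -52 mm, 42 mm apart (handle); x = 58 to 92 mm, 60 mm apart (head); play 5 mm each side, 6 mm each end. Open between them for fingers.
- boot: Child's dark leather ankle boot with a tall shaft and laces, 180 mm long, 70 mm wide, 130 mm high, standing across the tray of the label to scan. y axis from heel to toe (across the tray), z up; origin at the centre of the underside. Loose; a bystander.
- shoe: Child's dark leather low shoe, 180 mm long, 60 mm wide, 61 mm high, on the other tray. y axis from heel to toe (across the tray), z up; origin at the centre of the underside. Loose; a bystander.
- tin: Open aluminium tin, 72 mm across, 45 mm high, between scanner and cradle. Origin at the centre of its underside. A bystander.
- jar: Amber glass jar with black cap, 72 mm across, 130 mm high, far to the right. Origin at the centre of its underside. A bystander.
- hammer: Hammer lying on the bench far to the left. Its x axis runs along it, from handle to head. A bystander.
Mind the look-alikes: they are no part of the job. Several things have the shape of the cradle; the one meant has the colours described above.

How it is judged:
By the outcome, as a careful person would: the job done as asked, in the order asked, and still so for the second after the job is handed in, with the robot touching nothing.
It also fails if it takes over 51 s, if anything falls off the work surface, if the arm or the gripper's body presses on something with over 40 N, if the wrist force passes 120 N, or if a joint passes its speed limit or range.

### The arm

A 7-joint arm with a two-finger parallel gripper is mounted at the origin on the work surface. World frame = base frame: x ahead of the robot, y to its left, z up, the work surface at z = 0. Lengths are in m, angles in degrees, forces in N, time in s.
With the tool pointing down it reaches from about 0.4 to 0.875 m from the base axis. Payload 19.3 kg.
Tool frame: the origin (TCP) lies on the centre line of the jaws, within the pads' length; the fingertips stand 8 mm ahead of it and the grasp point (between the pads) lies 11 mm behind it; z points along the fingers, y is the line along which they close (so a half turn about z gives the same grasp; the last joint's range is limited). The gripper opens to 85 mm and grips with 20 to 120 N. Pads are 22 mm wide; open, the fingers measure 114 mm over their backs; the gripper's body (76 mm by 85 mm) begins 54 mm behind the grasp point. The pads swing forward as they close: fully open they stand 13 mm farther back than shut.
Start: joints at [61.467, 29.874, -2.08, 91.645, 1.215, 58.505, -6.463], TCP at [0.259, -0.569, 0.239] pointing down, gripper open.
Joint ranges: [-166.77, 166.77], [-17.47, 122.26], [-85.68, 81.53], [9.62, 139.38], [-72.42, 252.41], [9.2, 110.78], [-144.41, 144.41]. Speed limits (degrees/s): [108.29, 108.29, 136.94, 136.94, 172.46, 172.46, 172.46].

### API

Orientations are given as a 3x3 rotation matrix whose columns are the frame's x, y, z axes.
In Python, from rig import robot, vision gives the robot as it stands.
- The arm moves only by the tool drive_tool, never from a script. Its argument "motion" is one flat list of numbers, 6 for each row, row after row: the shift along the tool's x, y, z normalised to -1 to 1, where 1 is 60 mm, then the turn, a rotation vector about the tool's x, y, z normalised to -1 to 1, where 1 is 4 degrees. In form: [dx, dy, dz, ax, ay, az, dx, dy, dz, ax, ay, az, ...]. A call has exactly 5 rows; each row shifts and turns the commanded pose from where the row before left it, along the tool's axes as they then stand; what a row does not reach is not made up. A row lasts 1/8 s, in which the tool goes at most 62.5 mm and 10.7 degrees, less where a joint would pass 70% of its speed; a pose out of reach is approached as far as the arm can. A call with a number of a shift or a turn outside -1 to 1 is refused whole. A call with a gripper value outside its range is refused whole. "hand" is the opening, from -1 (shut) to 1 (fully open), set as the call begins (left out, the last holds). The fingers move at their own pace and stop on an object; "squeeze" is the grip in N (left out, the last holds). Time passes only in rows, so rows that do not move let the fingers close, or fill a call up. It gives the time, the measured TCP pose, the force, the opening and the grip force at its end, in the units of the state.
- robot.sense(): the state, without advancing time (a new reading comes with each control period).
- vision.read_camera(name): name is "scene" or "top"; returns a dict with "color" (384x512x3 uint8, red, green, blue), "fx", "fy", "cx", "cy" (pixels), "dist_coeffs" ([k1, k2, p1, p2, k3] as OpenCV has them; the pictures are not rectified), "R" (3x3) and "t" (3): a world point X has camera coordinates R X + t. Camera axes: x right, y down, z forward; pixel columns grow to the right and rows downward; lengths in m; the calibration is good to about 2 mm. A picture is of the moment at which its call begins. There is no depth.
- robot.close_job(): hands the job in; it is judged then, once.
The state is a dict: "time": time; "q": joint angles; "dq": joint speeds; "joint_torque": joint torques, N m; "tcp_pos": TCP position; "ee_rot": TCP orientation; "contact_force": force on the tool from outside, world axes, zero at the start; "wrist_torque": the same for the moment, N m; "grip_width": finger opening in m; "gripper_force": force on a finger pad.
Only numpy, scipy, OpenCV 4.12 (cv2) and the standard library are available. Lean on these libraries where they do the work, as an engineer would, in place of code of your own. Each camera call takes 0.05 s, during which the arm holds its last target. There are 200 camera calls.

## Working session

There is one attempt and no reset: what is moved stays moved. The work goes in short steps, Python scripts to look and compute and a tool call to move; the robot and the scene stay as the last step left them, time stands still between calls to the robot, and variables do not carry over. Pictures are saved under pics/ and viewed, at most 10 in all, crops included, and the job is handed in when it is done.

Besides the shell and the picture viewer there is one more tool, called after "Emit:" in YAML: its name, and indented under it one key for each argument. drive_tool: Moves the arm, as the interface text tells. Its arguments: {"type":"object","properties":{"motion":{"type":"array"},"hand":{"type":"number"},"squeeze":{"type":"number"}},"required":["motion"]}

```bash
mkdir -p pics; ls; python3 - <<'E'
from rig import robot, vision
import cv2,pickle,numpy as np
d={}
for n in("scene","top"):
    c=vision.read_camera(n);d[n]=c
    cv2.imwrite(f"pics/{n}0.png",cv2.resize(c["color"][:,:,::-1],(800,600),interpolation=cv2.INTER_CUBIC))
    print(n,c["fx"],c["fy"],c["cx"],c["cy"],c["dist_coeffs"],np.round(-np.array(c["R"]).T@c["t"],3))
pickle.dump(d,open("c0.pkl","wb"))
s=robot.sense();print(s["time"],s["tcp_pos"],s["grip_width"]);print(np.round(s["ee_rot"],3))
E
```

```text
pics
scene 452.8549485042297 452.8549485042297 261.81734509610544 194.94609081371755 [-0.02300147  0.          0.          0.          0.        ] [ 1.566 -0.623  0.906]
top 500.0581607095807 500.0581607095807 258.58054662045316 195.36769535598398 [-0.04528955  0.          0.          0.          0.        ] [0.411 0.005 1.547]
0.1 [ 0.25915179 -0.56842446  0.23876806] 0.0852439524766194
[[ 0.91   0.415 -0.001]
 [ 0.415 -0.91   0.001]
 [-0.    -0.001 -1.   ]]
```

View pics/scene0.png

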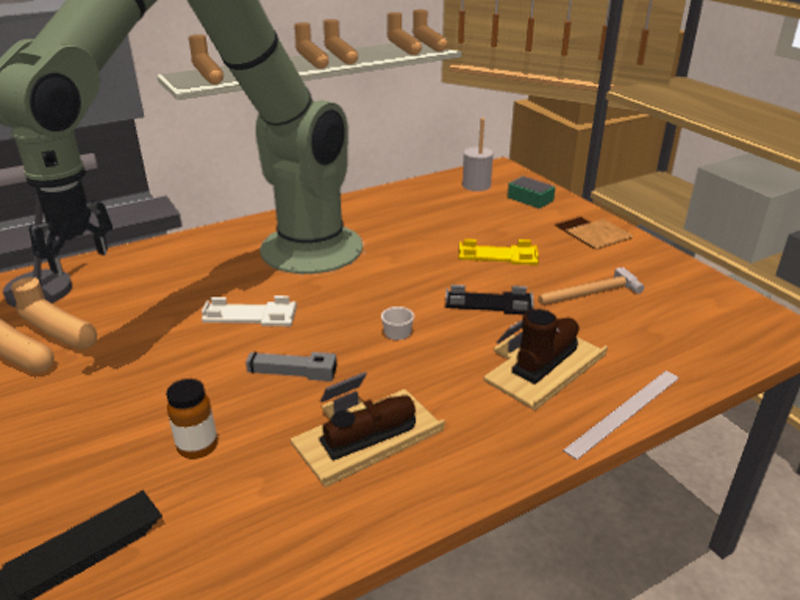

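View pics/top0.png

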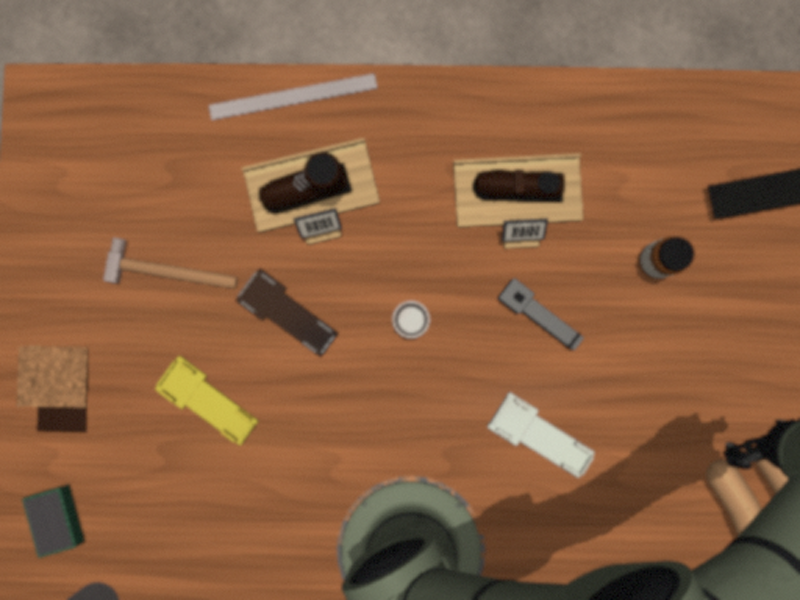

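The top view shows three cradle shapes: black (288,312), yellow (205,400) and white (540,435). The black one fits the description, subject to its grey cheeks. The scanner is at (540,313), head upper left. The tall-shafted boot is on the left tray, with its label at (318,224). I'll confirm these in one enlarged crop.

```bash
python3 - <<'E'
import cv2,pickle,numpy as np
d=pickle.load(open("c0.pkl","rb"));t=d["top"]["color"][:,:,::-1];s=d["scene"]["color"][:,:,::-1]
def crop(im,x,y):
    c=im[y:y+50,x:x+66];c=cv2.resize(c,(396,300),interpolation=cv2.INTER_CUBIC)
    for i in range(0,66,10):cv2.putText(c,str(x+i),(i*6,8),0,.3,(0,255,255));cv2.line(c,(i*6,8),(i*6,12),(0,255,255))
    for i in range(0,50,10):cv2.putText(c,str(y+i),(0,i*6+3),0,.3,(0,255,255))
    return c
# cradle top, scanner top / boot label top, cradle scene
im=np.vstack([np.hstack([crop(t,150,176),crop(t,312,175)]),np.hstack([crop(t,172,120),crop(s,280,170)])])
cv2.imwrite("pics/crop0.png",im)
E
```

```text
(no output)
```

View pics/crop0.png

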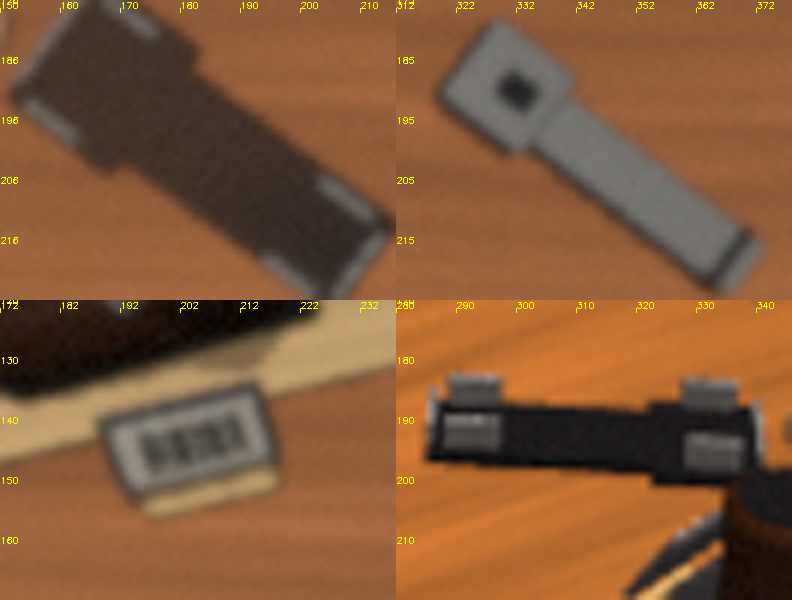

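The crop confirms it: the black base has four grey cheeks and its wide end is at the upper left of the top view. Next I'll fit poses by model silhouettes.

```bash
cat > fit.py <<'E'
import cv2,pickle,numpy as np
from scipy.optimize import minimize
def proj(c,X):
    rv=cv2.Rodrigues(np.array(c["R"]))[0]
    K=np.array([[c["fx"],0,c["cx"]],[0,c["fy"],c["cy"]],[0,0,1.]])
    return cv2.projectPoints(np.asarray(X,float).reshape(-1,3),rv,np.array(c["t"],float),K,np.array(c["dist_coeffs"]))[0][:,0]
def ray(c,u,v,z):
    K=np.array([[c["fx"],0,c["cx"]],[0,c["fy"],c["cy"]],[0,0,1.]])
    n=cv2.undistortPoints(np.array([[[u,v]]],float),K,np.array(c["dist_coeffs"]))[0,0]
    R=np.array(c["R"]);o=-R.T@c["t"];d=R.T@[n[0],n[1],1];return o+d*(z-o[2])/d[2]
def box(x0,x1,w,z0,z1):
    return np.array([[x,y,z] for x in(x0,x1) for y in(-w/2,w/2) for z in(z0,z1)])
S=8
def sil(c,parts,T,roi):
    x,y,w,h=roi;m=np.zeros((h*S,w*S),np.uint8)
    for P in parts:
        p=(proj(c,T(P))-[x,y]+.5)*S-.5
        cv2.fillConvexPoly(m,cv2.convexHull(np.round(p*16).astype(np.int32)),255,shift=4)
    return cv2.GaussianBlur(cv2.resize(m,(w,h),interpolation=cv2.INTER_AREA)/255.,(0,0),.7)
def planar(q):
    x,y,a=q[:3];C,s=np.cos(a),np.sin(a)
    return lambda P:np.asarray(P)@np.array([[C,s,0],[-s,C,0],[0,0,1]])+[x,y,0]
SC=[box(-.085,.045,.032,0,.03),box(.043,.095,.05,0,.036)]
def fit(views,parts,T,q0,step):
    f=lambda q:sum(((sil(c,parts,T(q),r)-m)**2).sum() for c,m,r in views)
    sx=np.vstack([q0]+[np.array(q0)+np.eye(len(q0))[i]*step[i] for i in range(len(q0))])
    r=minimize(f,q0,method="Nelder-Mead",options=dict(initial_simplex=sx,maxiter=400,xatol=1e-5))
    return r.x,r.fun
E
cat > m1.py <<'E'
from fit import *
d=pickle.load(open("c0.pkl","rb"));t=d["top"];s=d["scene"]
def grey(c,roi,lo,hi):
    x,y,w,h=roi;i=c["color"][y:y+h,x:x+w].astype(float);v=(i[:,:,0]-i[:,:,2])/(i.max(2)+1)
    print("range",np.percentile(v,[1,10,30,50,70,90,99]).round(2))
    return np.clip((hi-v)/(hi-lo),0,1)
def p6(x0,y0,u,v):return x0+(u+.5)/6-.5,y0+(v+.5)/6-.5
a=ray(t,*p6(312,175,75,55),.036);b=ray(t,*p6(312,175,346,266),.03)
yaw=np.arctan2(*(a-b)[1::-1]);print("scanner len",np.linalg.norm(a-b));q=[*(b+(a-b)*85/180)[:2],yaw]
rt=(312,172,68,56);rs=(150,215,75,35)
V=[(t,grey(t,rt,.1,.45),rt)];W=[(s,grey(s,rs,.1,.6),rs)]
for v in(V,W,V+W):
    r,e=fit(v,SC,planar,q,[.01,.01,.1]);print("scanner",r.round(4),np.degrees(r[2]).round(1),e)
# cradle
a=ray(t,*p6(150,176,55,15),.012);b=ray(t,*p6(150,176,362,265),.012)
# front-end centre from left corner(10,95) and the same end's other corner unseen: rough
a=ray(t,*(np.array([170,183])),.012);yaw=np.arctan2(*(a-b)[1::-1])
q=[*(b+(a-b)/np.linalg.norm(a-b)*.102)[:2],yaw,.05]
def ch(x0,x1,g):return [np.array([[x,y,z] for x in(x0,x1) for y in(k*g/2,k*(g/2+.008)) for z in(0,.032)]) for k in(1,-1)]
def fc(v):
    f=lambda q:sum(((sil(c,[box(-.102,.102,.06,0,.012),box(q[3],.102,.082,0,.012)]+ch(-.086,-.052,.042)+ch(.058,.092,.06),planar(q),r)-m)**2).sum() for c,m,r in v)
    sx=np.vstack([q]+[np.array(q)+np.eye(4)[i]*[.01,.01,.1,.01] for i in range(4)])
    r=minimize(f,q,method="Nelder-Mead",options=dict(initial_simplex=sx,maxiter=400));return r.x,r.fun
rt=(145,168,76,64);rs=(280,178,60,24)
V=[(t,grey(t,rt,.35,.5),rt)];W=[(s,grey(s,rs,.3,.6),rs)]
for v in(V,W,V+W):
    r,e=fc(v);print("cradle",r.round(4),np.degrees(r[2]).round(1),e)
# label: corner points of frame and of white face (top crop origin 172,120)
def lab(pts,w,h):
    P=np.array([p6(172,120,*p) for p in pts])
    def X(q):
        C,s_=np.cos(q[2]),np.sin(q[2]);y=np.array([-s_,C,0]);z=np.array([C*.5,s_*.5,.866])
        return np.array([[q[0],q[1],.06]+a*w/2*y+b*h/2*z for a,b in((1,1),(-1,1),(-1,-1),(1,-1))])
    f=lambda q:((proj(t,X(q))-P)**2).sum()
    r=minimize(f,[.7,.15,.2],method="Nelder-Mead");print("label",r.x.round(4),np.degrees(r.x[2]).round(1),r.fun,"\n",(proj(t,X(r.x))-P).round(1).tolist())
lab([(98,117),(260,84),(278,152),(130,200)],.072,.048)
lab([(106,118),(257,88),(274,148),(132,193)],.072,.048)
# tray corners top (full image/1.5625) at z~.012
for z in(.01,):
    for u,v in((245,168),(365,141),(378,203),(258,231)):print("tray",ray(t,(u+.5)/1.5625-.5,(v+.5)/1.5625-.5,z).round(4))
E
python3 m1.py
```

```text
scanner len 0.1737363479072829
range [0.04 0.06 0.59 0.59 0.6  0.61 0.62]
range [0.04 0.07 0.21 0.74 0.75 0.75 0.76]
scanner [ 0.4614 -0.2533  0.9275] 53.1 28.39698992362789
scanner [ 0.4575 -0.2545  0.9209] 52.8 122.97870704520149
scanner [ 0.4608 -0.2539  0.9327] 53.4 162.1552481392002
range [0.15 0.34 0.51 0.59 0.59 0.6  0.61]
range [-0.04  0.03  0.08  0.6   0.74  0.75  0.76]
cradle [0.4624 0.25   0.9493 0.0557] 54.4 174.76757912215018
cradle [0.4551 0.2471 0.9513 0.0519] 54.5 61.12955436503326
cradle [0.4606 0.249  0.9522 0.0557] 54.6 260.1660381417686
label [0.6351 0.1858 0.2654] 15.2 17.85484515503296 
 [[2.0, 1.7], [-1.4, 1.1], [-1.2, -0.4], [0.6, -2.4]]
label [0.6358 0.1854 0.2579] 14.8 5.4642201358912414 
 [[0.8, 1.2], [-0.8, 0.2], [-0.4, 0.1], [0.3, -1.6]]
tray [0.7522 0.3406 0.01  ]
tray [0.8087 0.1017 0.01  ]
tray [0.6843 0.074  0.01  ]
tray [0.6259 0.3116 0.01  ]
```

```bash
cat > ov.py <<'E'
from fit import *
d=pickle.load(open("c0.pkl","rb"));t=d["top"];s=d["scene"]
def ch(x0,x1,g):return [np.array([[x,y,z] for x in(x0,x1) for y in(k*g/2,k*(g/2+.008)) for z in(.012,.032)]) for k in(1,-1)]
CR=[box(-.102,.102,.06,0,.012),box(.055,.102,.082,0,.012)]+ch(-.086,-.052,.042)+ch(.058,.092,.06)
def lab(q):
    C,s_=np.cos(q[2]),np.sin(q[2]);y=np.array([-s_,C,0]);z=np.array([C*.5,s_*.5,.866])
    return np.array([[q[0],q[1],.06]+a*.036*y+b*.024*z for a,b in((1,1),(-1,1),(-1,-1),(1,-1))])
def crop(c,x,y,parts):
    i=c["color"][y:y+50,x:x+66,::-1];i=cv2.resize(i,(396,300),interpolation=cv2.INTER_CUBIC)
    for P,T,col in parts:
        p=(proj(c,T(P))-[x,y]+.5)*6-.5
        if len(P)==8:
            e=[(a,b) for a in range(8) for b in range(a) if bin(a^b).count("1")==1]
        else:e=[(k,(k+1)%4) for k in range(4)]
        for a,b in e:cv2.line(i,tuple(int(v) for v in p[a].round()),tuple(int(v) for v in p[b].round()),col,1)
    return i
g=(0,255,0)
sc=[(P,planar([.4610,-.2535,np.radians(53.1)]),g) for P in SC]
cr=[(P,planar([.4605,.249,np.radians(54.5)]),g) for P in CR]
lb=[(lab([.6345,.186,np.radians(13.7)]),lambda x:x,g)]
cv2.imwrite("pics/ov0.png",np.vstack([np.hstack([crop(t,150,176,cr),crop(t,312,175,sc)]),np.hstack([crop(t,172,120,lb),crop(s,280,170,cr)])]))
E
python3 ov.py
```

```text
(no output)
```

View pics/ov0.png

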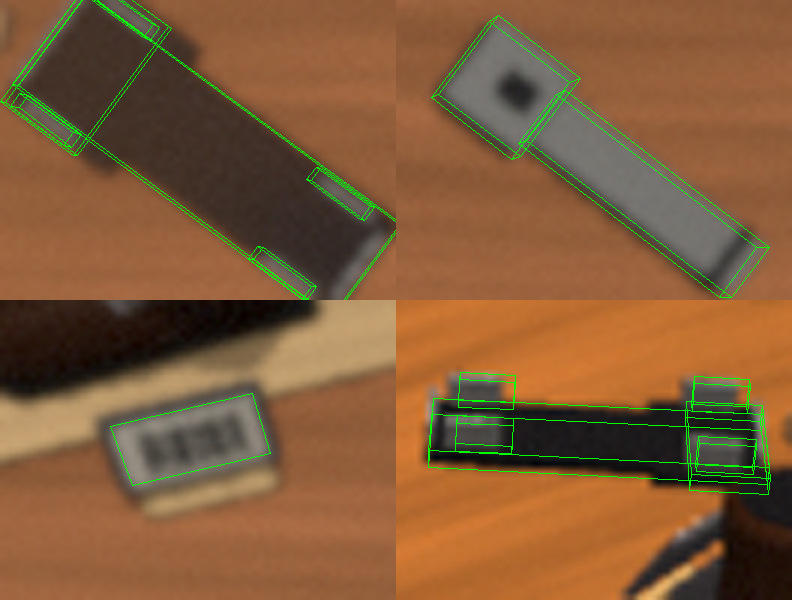

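The scanner and label overlays fit. The cradle fit sits about 5 mm too far toward the wide end, because the step in the base was misplaced. I'll refit it.

```bash
cat > m2.py <<'E'
from fit import *
d=pickle.load(open("c0.pkl","rb"));t=d["top"];s=d["scene"]
def ch(x0,x1,g):return [np.array([[x,y,z] for x in(x0,x1) for y in(k*g/2,k*(g/2+.006)) for z in(.012,.032)]) for k in(1,-1)]
def mask(c,roi,th):
    x,y,w,h=roi;i=c["color"][y:y+h,x:x+w].astype(float)[:,:,0];bg=np.percentile(i,80)
    v=i;return np.clip((bg*.75-v)/(bg*.75-bg*.6)+.5,0,1)
def fc(v,q):
    P=lambda q:[box(-.102,.102,.06,0,.012),box(q[3],.102,.082,0,.012)]+ch(-.086,-.052,.042)+ch(.058,.092,.06)
    f=lambda q:sum(((sil(c,P(q),planar(q),r)-m)**2).sum() for c,m,r in v)
    sx=np.vstack([q]+[np.array(q)+np.eye(4)[i]*[.006,.006,.05,.01] for i in range(4)])
    r=minimize(f,q,method="Nelder-Mead",options=dict(initial_simplex=sx,maxiter=500));return r.x,r.fun
rt=(145,165,76,66);rs=(280,178,56,24)
V=[(t,mask(t,rt,0),rt)];W=[(s,mask(s,rs,0),rs)]
for v in(V,W,V+W):
    r,e=fc(v,[.458,.2455,np.radians(54.5),.038]);print("cradle",r.round(4),np.degrees(r[2]).round(1),e)
E
python3 m2.py
cat > plan.py <<'E'
# plan(target pos, rot, rows): rows in tool axes/units from the measured pose
import numpy as np
from scipy.spatial.transform import Rotation as Ro
from rig import robot
def down(yaw):  # tool x along yaw, z down
    a=np.radians(yaw);return np.array([[np.cos(a),np.sin(a),0],[np.sin(a),-np.cos(a),0],[0,0,-1.]])
def plan(p,R,n,dec=2):
    s=robot.sense();p0=np.array(s["tcp_pos"]);R0=np.array(s["ee_rot"]);P,Q=p0.copy(),R0.copy()
    rv=Ro.from_matrix(R0.T@R).as_rotvec();print("shift",np.round(p-p0,4),"turn",np.degrees(rv).round(2))
    out=[]
    for k in range(1,n+1):
        pt=p0+(p-p0)*k/n;Rt=R0@Ro.from_rotvec(rv*k/n).as_matrix()
        d=np.round(Q.T@(pt-P)/.06,dec);w=np.round(np.degrees(Ro.from_matrix(Q.T@Rt).as_rotvec())/4,dec)
        out.append([*d,*w]);P=P+Q@d*.06;Q=Q@Ro.from_rotvec(np.radians(w*4)).as_matrix()
    if np.abs(out).max()>1:print("TOO FAST")
    for r in out:print([float(v)+0. for v in r])
E
python3 -c "
from plan import *
plan(np.array([.461,-.2535,.10]),down(53.1),10)"
```

```text
cradle [0.4616 0.2482 0.9545 0.033 ] 54.7 19.17771116971839
cradle [0.457  0.2462 0.9621 0.0358] 55.1 17.842208213823277
cradle [0.4609 0.2475 0.9542 0.0343] 54.7 49.74122012573169
shift [ 0.2018  0.3149 -0.1388] turn [-6.000e-02 -1.000e-02 -2.859e+01]
[0.52, -0.34, 0.23, 0.0, 0.0, -0.71]
[0.54, -0.31, 0.23, 0.0, 0.0, -0.72]
[0.56, -0.28, 0.23, 0.0, 0.0, -0.71]
[0.57, -0.26, 0.24, -0.01, 0.0, -0.72]
[0.58, -0.23, 0.23, 0.0, 0.0, -0.71]
[0.59, -0.19, 0.23, 0.0, 0.0, -0.72]
[0.6, -0.17, 0.23, 0.0, 0.0, -0.71]
[0.61, -0.14, 0.23, 0.0, 0.0, -0.72]
[0.61, -0.11, 0.23, 0.0, 0.0, -0.71]
[0.62, -0.08, 0.23, 0.0, 0.0, -0.72]
```

Emit:
drive_tool:
  motion: [0.52, -0.34, 0.23, 0, 0, -0.71, 0.54, -0.31, 0.23, 0, 0, -0.72, 0.56, -0.28, 0.23, 0, 0, -0.71, 0.57, -0.26, 0.23, 0, 0, -0.72, 0.58, -0.23, 0.23, 0, 0, -0.71]
  hand: 1
  squeeze: 40

```text
time: 0.72
tcp_pos: [0.3607, -0.4098, 0.1697]
ee_rot: [[0.778, 0.628, -0.0], [0.628, -0.778, 0.0], [0.0, -0.0, -1.0]]
contact_force: [0.8, -1.6, 0.9]
grip_width: 0.085
gripper_force: 0.0
```

Emit:
drive_tool:
  motion: [0.59, -0.19, 0.23, 0, 0, -0.72, 0.6, -0.17, 0.23, 0, 0, -0.71, 0.61, -0.14, 0.23, 0, 0, -0.72, 0.61, -0.11, 0.23, 0, 0, -0.71, 0.62, -0.08, 0.23, 0, 0, -0.72]

```text
time: 1.35
tcp_pos: [0.4614, -0.2526, 0.1007]
ee_rot: [[0.599, 0.801, -0.0], [0.801, -0.599, 0.0], [-0.0, -0.0, -1.0]]
contact_force: [0.3, -0.1, 1.2]
grip_width: 0.0855
gripper_force: 0.0
```

```bash
python3 -c "
from plan import *
s=robot.sense();print(s['time'],s['tcp_pos'],s['q'],s['contact_force'])
plan(np.array([.4595,-.254,.03]),down(53.1),5)"
```

```text
1.35 [ 0.46144497 -0.25259157  0.10070702] [ 30.15987579  32.6502859  -10.6706159  112.58652354   9.86767853
  35.63567295 -23.70566953] [ 0.29952538 -0.12238483  1.15421509]
shift [-0.0019 -0.0014 -0.0707] turn [-0.02  0.    0.1 ]
[-0.01, 0.0, 0.24, 0.0, 0.0, 0.0]
[-0.01, 0.0, 0.23, 0.0, 0.0, 0.01]
[0.0, -0.01, 0.24, 0.0, 0.0, 0.0]
[-0.01, 0.0, 0.23, 0.0, 0.0, 0.01]
[-0.01, 0.0, 0.24, 0.0, 0.0, 0.0]
```

Emit:
drive_tool:
  motion: [-0.01, 0, 0.4, 0, 0, 0, -0.02, 0, 0.4, 0, 0, 0, -0.01, 0, 0.35, 0, 0, 0, 0, 0, 0.2, 0, 0, 0, 0, 0, 0.11, 0, 0, 0]

```text
time: 1.98
tcp_pos: [0.4595, -0.2555, 0.0133]
ee_rot: [[0.6, 0.8, -0.0], [0.8, -0.6, 0.0], [-0.0, -0.0, -1.0]]
contact_force: [0.3, 1.1, 1.1]
grip_width: 0.0853
gripper_force: 0.0
```

Emit:
drive_tool:
  motion: [0, 0, 0, 0, 0, 0, 0, 0, 0, 0, 0, 0, 0, 0, 0, 0, 0, 0, 0, 0, 0, 0, 0, 0, 0, 0, 0, 0, 0, 0]
  hand: -1
  squeeze: 50

```text
time: 2.6
tcp_pos: [0.4599, -0.2558, 0.0144]
ee_rot: [[0.6, 0.8, 0.001], [0.8, -0.6, -0.0], [0.0, 0.001, -1.0]]
contact_force: [-0.0, 0.7, 7.3]
grip_width: 0.031
gripper_force: 50.1
```

Emit:
drive_tool:
  motion: [0, 0, -0.1, 0, 0, 0, 0, 0, -0.4, 0, 0, 0, 0, 0, -0.6, 0, 0, 0, 0, 0, -0.7, 0, 0, 0, 0, 0, -0.6, 0, 0, 0]

```text
time: 3.22
tcp_pos: [0.4595, -0.2556, 0.1596]
ee_rot: [[0.6, 0.8, 0.001], [0.8, -0.6, -0.0], [0.0, 0.001, -1.0]]
contact_force: [-0.9, -0.7, -1.1]
grip_width: 0.0312
gripper_force: 49.8
```

```bash
cat >> plan.py <<'E'
def tilt(yaw,pitch):  # tool x along yaw, nose down by pitch
    a,b=np.radians([yaw,pitch]);x=np.array([np.cos(a)*np.cos(b),np.sin(a)*np.cos(b),-np.sin(b)])
    y=np.array([np.sin(a),-np.cos(a),0]);return np.column_stack([x,y,np.cross(x,y)])
L=np.array([.6325,.1855,.06]);PSI=13.7
def aim(off=(.001,0,.0144),dist=.10):  # off: scanner origin in the tool frame
    R=tilt(PSI,30);w=L-dist*R[:,0];o=w-.095*R[:,0]+.018*R[:,2];return o-R@np.array(off),R
E
python3 -c "
from plan import *
s=robot.sense();print(s['time'],s['tcp_pos'],s['contact_force'],s['wrist_torque'])
plan(np.array([.44,.04,.20]),down(53.1),5);print(aim())"
```

```text
3.225 [ 0.45948196 -0.25556913  0.15963236] [-0.88292204 -0.72518094 -1.12257798] [ 0.00643339 -0.00663009 -0.03098855]
shift [-0.0195  0.2956  0.0404] turn [ 0.04 -0.01  0.01]
[0.75, -0.64, -0.13, 0.0, 0.0, 0.0]
[0.75, -0.65, -0.14, 0.0, 0.0, 0.0]
[0.75, -0.64, -0.13, 0.01, 0.0, 0.0]
[0.75, -0.64, -0.14, 0.0, 0.0, 0.0]
[0.74, -0.65, -0.13, 0.0, 0.0, 0.0]
(array([0.46583951, 0.14487255, 0.15488231]), array([[ 0.84138622,  0.23683815, -0.48577456],
       [ 0.20510785, -0.97154912, -0.11841907],
       [-0.5       ,  0.        , -0.8660254 ]]))
```

Emit:
drive_tool:
  motion: [0.75, -0.64, -0.13, 0, 0, 0, 0.75, -0.65, -0.14, 0, 0, 0, 0.75, -0.64, -0.13, 0, 0, 0, 0.75, -0.64, -0.14, 0, 0, 0, 0.74, -0.65, -0.13, 0, 0, 0]

```text
time: 3.85
tcp_pos: [0.4393, 0.0417, 0.1987]
ee_rot: [[0.6, 0.8, 0.001], [0.8, -0.6, -0.0], [0.0, 0.001, -1.0]]
contact_force: [1.7, -0.2, -2.4]
grip_width: 0.0315
gripper_force: 50.0
```

```bash
python3 -c "
from plan import *
s=robot.sense();print(s['time'],s['tcp_pos'],s['q'].round(1),s['contact_force'])
p,R=aim();plan(p-.06*R[:,0],R,15)"
```

```text
3.85 [0.43934867 0.04165127 0.19871543] [  1.6  17.3 -17.8 119.9   7.6  43.7 -57.8] [ 1.73535909 -0.1966131  -2.38607445]
shift [-0.024   0.0909 -0.0138] turn [ 10.34 -28.84  38.48]
[0.06, -0.08, 0.02, 0.17, -0.48, 0.64]
[0.07, -0.09, 0.01, 0.17, -0.48, 0.64]
[0.05, -0.08, 0.01, 0.18, -0.48, 0.64]
[0.06, -0.09, 0.02, 0.17, -0.48, 0.65]
[0.05, -0.1, 0.01, 0.17, -0.48, 0.64]
[0.05, -0.09, 0.01, 0.17, -0.48, 0.64]
[0.04, -0.09, 0.01, 0.18, -0.48, 0.64]
[0.04, -0.1, 0.01, 0.17, -0.49, 0.64]
[0.03, -0.1, 0.01, 0.17, -0.48, 0.64]
[0.04, -0.1, 0.01, 0.17, -0.48, 0.64]
[0.02, -0.1, 0.01, 0.18, -0.48, 0.64]
[0.03, -0.11, 0.01, 0.17, -0.48, 0.65]
[0.01, -0.1, 0.01, 0.17, -0.48, 0.64]
[0.02, -0.1, 0.02, 0.17, -0.48, 0.64]
[0.01, -0.11, 0.01, 0.18, -0.48, 0.64]
```

```bash
python3 -c "
from plan import *
p,R=aim();plan(p-.01*R[:,0],R,15)"
```

```text
shift [ 0.0181  0.1012 -0.0388] turn [ 10.34 -28.84  38.48]
[0.1, -0.05, 0.04, 0.17, -0.48, 0.64]
[0.1, -0.06, 0.04, 0.17, -0.48, 0.64]
[0.1, -0.06, 0.04, 0.18, -0.48, 0.64]
[0.1, -0.06, 0.04, 0.17, -0.48, 0.65]
[0.1, -0.07, 0.03, 0.17, -0.48, 0.64]
[0.09, -0.07, 0.03, 0.17, -0.48, 0.64]
[0.09, -0.07, 0.03, 0.18, -0.48, 0.64]
[0.09, -0.08, 0.02, 0.17, -0.49, 0.64]
[0.09, -0.09, 0.03, 0.17, -0.48, 0.64]
[0.08, -0.08, 0.02, 0.17, -0.48, 0.64]
[0.08, -0.09, 0.02, 0.18, -0.48, 0.64]
[0.08, -0.09, 0.02, 0.17, -0.48, 0.65]
[0.07, -0.1, 0.02, 0.17, -0.48, 0.64]
[0.07, -0.1, 0.01, 0.17, -0.48, 0.64]
[0.07, -0.1, 0.02, 0.18, -0.48, 0.64]
```

Emit:
drive_tool:
  motion: [0.1, -0.05, 0.04, 0.17, -0.48, 0.64, 0.1, -0.06, 0.04, 0.17, -0.48, 0.64, 0.1, -0.06, 0.04, 0.18, -0.48, 0.64, 0.1, -0.06, 0.04, 0.17, -0.48, 0.65, 0.1, -0.07, 0.03, 0.17, -0.48, 0.64]

```text
time: 4.47
tcp_pos: [0.4457, 0.074, 0.1852]
ee_rot: [[0.751, 0.642, -0.158], [0.638, -0.766, -0.081], [-0.173, -0.04, -0.984]]
contact_force: [0.6, 0.1, -1.5]
grip_width: 0.031
gripper_force: 50.0
```

Emit:
drive_tool:
  motion: [0.09, -0.07, 0.03, 0.17, -0.48, 0.64, 0.09, -0.07, 0.03, 0.18, -0.48, 0.64, 0.09, -0.08, 0.02, 0.17, -0.49, 0.64, 0.09, -0.09, 0.03, 0.17, -0.48, 0.64, 0.08, -0.08, 0.02, 0.17, -0.48, 0.64]

```text
time: 5.1
tcp_pos: [0.4517, 0.1074, 0.1723]
ee_rot: [[0.832, 0.449, -0.325], [0.434, -0.893, -0.121], [-0.345, -0.041, -0.938]]
contact_force: [1.2, -0.5, -1.9]
grip_width: 0.031
gripper_force: 50.0
```

Emit:
drive_tool:
  motion: [0.08, -0.09, 0.02, 0.18, -0.48, 0.64, 0.08, -0.09, 0.02, 0.17, -0.48, 0.65, 0.07, -0.1, 0.02, 0.17, -0.48, 0.64, 0.07, -0.1, 0.01, 0.17, -0.48, 0.64, 0.07, -0.1, 0.02, 0.18, -0.48, 0.64]

```text
time: 5.72
tcp_pos: [0.4579, 0.1412, 0.1591]
ee_rot: [[0.841, 0.235, -0.488], [0.203, -0.972, -0.118], [-0.502, -0.0, -0.865]]
contact_force: [0.3, -0.0, -2.1]
grip_width: 0.031
gripper_force: 50.1
```

```bash
cat > look.py <<'E'
from fit import *
from plan import *
from rig import vision
import sys
d={n:vision.read_camera(n) for n in("scene","top")};pickle.dump(d,open("c%s.pkl"%sys.argv[1],"wb"))
s=robot.sense();print(s["time"],s["q"].round(1))
p,R=np.array(s["tcp_pos"]),np.array(s["ee_rot"]);o=p+R@[.001,0,.0144]
T=lambda P:o+np.asarray(P)*[1,-1,-1]@R.T
W=T([[.095,0,.018]])[0];A=tilt(PSI,30)
print("window in label frame (x,lateral,z)",(A.T@(W-L)).round(4),"angle",np.degrees(np.arccos(R[:,0]@A[:,0])).round(2))
out=[]
for n in("scene","top"):
    c=d[n];uv=proj(c,T([[.03,0,.02]]))[0].astype(int)-[33,25];x,y=np.clip(uv,0,[446,334])
    i=cv2.resize(c["color"][y:y+50,x:x+66,::-1],(396,300),interpolation=cv2.INTER_CUBIC)
    j=i.copy()
    e=[(a,b) for a in range(8) for b in range(a) if bin(a^b).count("1")==1]
    for P in SC:
        q=((proj(c,T(P))-[x,y]+.5)*6-.5).round().astype(int)
        for a,b in e:cv2.line(j,tuple(map(int,q[a])),tuple(map(int,q[b])),(0,255,0),1)
    out.append(np.hstack([i,j]))
cv2.imwrite("pics/look%s.png"%sys.argv[1],np.vstack(out))
E
python3 look.py 1; python3 -c "
from plan import *
p,R=aim();plan(p,R,5)"
```

```text
5.825 [ -15.8   39.5   -8.7   94.7    0.3   75.9 -100.5]
window in label frame (x,lateral,z) [-0.1091  0.0015  0.0015] angle 0.14
shift [ 0.008   0.0035 -0.0034] turn [-0.05  0.14 -0.04]
[0.03, 0.0, 0.0, 0.0, 0.01, 0.0]
[0.03, -0.01, -0.01, -0.01, 0.0, 0.0]
[0.03, 0.0, 0.0, 0.0, 0.01, -0.01]
[0.03, -0.01, -0.01, 0.0, 0.01, 0.0]
[0.03, 0.0, 0.0, 0.0, 0.0, 0.0]
```

View pics/look1.png

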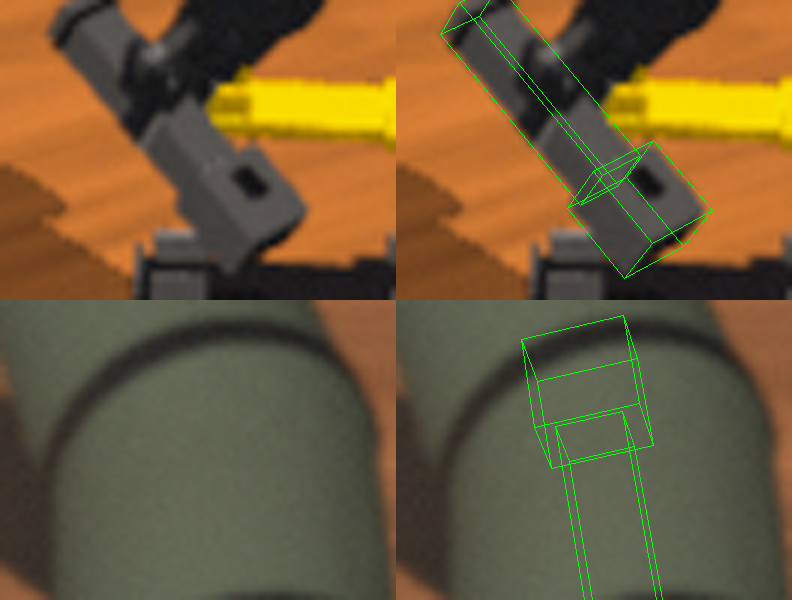

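The scene overlay of the held scanner matches the model to about 1.5 px: nose corner at (230,272) against (229,278), and the same angle. So it hasn't slipped in the grip. I'll close the last 9 mm and hold.

Emit:
drive_tool:
  motion: [0.03, -0.01, 0, 0, 0.01, 0, 0.03, 0, -0.01, 0, 0, 0, 0.03, -0.01, 0, 0, 0.01, 0, 0.03, 0, -0.01, 0, 0.01, 0, 0.03, 0, 0, 0, 0, 0]

```text
time: 6.45
tcp_pos: [0.4658, 0.1441, 0.1554]
ee_rot: [[0.842, 0.237, -0.485], [0.205, -0.972, -0.118], [-0.499, -0.001, -0.867]]
contact_force: [-0.3, 0.0, -1.8]
grip_width: 0.0312
gripper_force: 50.1
```

Emit:
drive_tool:
  motion: [0, 0, 0, 0, 0, 0, 0, 0, 0, 0, 0, 0, 0, 0, 0, 0, 0, 0, 0, 0, 0, 0, 0, 0, 0, 0, 0, 0, 0, 0]

```text
time: 7.08
tcp_pos: [0.4657, 0.1441, 0.1554]
ee_rot: [[0.842, 0.237, -0.485], [0.205, -0.972, -0.118], [-0.499, -0.001, -0.867]]
contact_force: [0.5, -0.4, -2.2]
grip_width: 0.0312
gripper_force: 50.1
```

```bash
python3 look.py 2
```

```text
7.175 [ -15.9   40.3   -8.6   93.5    0.4   76.1 -100.5]
window in label frame (x,lateral,z) [-0.1006  0.0007 -0.0004] angle 0.07
```

Emit:
drive_tool:
  motion: [0, 0, 0, 0, 0, 0, 0, 0, 0, 0, 0, 0, 0, 0, 0, 0, 0, 0, 0, 0, 0, 0, 0, 0, 0, 0, 0, 0, 0, 0]

```text
time: 7.8
tcp_pos: [0.4657, 0.1441, 0.1554]
ee_rot: [[0.842, 0.237, -0.485], [0.205, -0.972, -0.118], [-0.499, -0.001, -0.867]]
contact_force: [0.5, 0.6, -1.9]
grip_width: 0.0308
gripper_force: 50.1
```

Emit:
drive_tool:
  motion: [0, 0, 0, 0, 0, 0, 0, 0, 0, 0, 0, 0, 0, 0, 0, 0, 0, 0, 0, 0, 0, 0, 0, 0, 0, 0, 0, 0, 0, 0]

```text
time: 8.43
tcp_pos: [0.4657, 0.144, 0.1554]
ee_rot: [[0.842, 0.237, -0.485], [0.205, -0.972, -0.118], [-0.499, -0.0, -0.867]]
contact_force: [-0.3, -0.2, -1.5]
grip_width: 0.0311
gripper_force: 50.1
```

Emit:
drive_tool:
  motion: [0, 0, 0, 0, 0, 0, 0, 0, 0, 0, 0, 0, 0, 0, 0, 0, 0, 0, 0, 0, 0, 0, 0, 0, 0, 0, 0, 0, 0, 0]

```text
time: 9.05
tcp_pos: [0.4657, 0.1441, 0.1554]
ee_rot: [[0.842, 0.237, -0.485], [0.205, -0.972, -0.118], [-0.499, -0.001, -0.867]]
contact_force: [-0.2, 0.1, -1.7]
grip_width: 0.0317
gripper_force: 50.1
```

The scanner was held about 2.6 s at 100.6 mm, under 1 mm off centre and 0.1° off square. Now to the cradle.

```bash
python3 -c "
from plan import *
R=down(54.6);plan(np.array([.459,.247,.13])-.001*R[:,0],R,15)"
```

```text
shift [-0.0073  0.1021 -0.0254] turn [-10.71  28.63 -39.95]
[0.03, -0.11, 0.02, -0.18, 0.48, -0.67]
[0.04, -0.11, 0.01, -0.18, 0.47, -0.66]
[0.04, -0.11, 0.01, -0.18, 0.48, -0.67]
[0.04, -0.11, 0.02, -0.17, 0.48, -0.66]
[0.05, -0.11, 0.01, -0.18, 0.48, -0.67]
[0.05, -0.1, 0.02, -0.18, 0.47, -0.66]
[0.06, -0.1, 0.01, -0.18, 0.48, -0.67]
[0.06, -0.1, 0.02, -0.18, 0.48, -0.67]
[0.07, -0.09, 0.02, -0.18, 0.47, -0.66]
[0.07, -0.1, 0.02, -0.17, 0.48, -0.67]
[0.07, -0.09, 0.02, -0.18, 0.48, -0.66]
[0.08, -0.08, 0.02, -0.18, 0.48, -0.67]
[0.07, -0.09, 0.02, -0.18, 0.47, -0.66]
[0.09, -0.07, 0.03, -0.18, 0.48, -0.67]
[0.08, -0.08, 0.02, -0.18, 0.48, -0.67]
```

Emit:
drive_tool:
  motion: [0.03, -0.11, 0.02, -0.18, 0.48, -0.67, 0.04, -0.11, 0.01, -0.18, 0.47, -0.66, 0.04, -0.11, 0.01, -0.18, 0.48, -0.67, 0.04, -0.11, 0.02, -0.17, 0.48, -0.66, 0.05, -0.11, 0.01, -0.18, 0.48, -0.67]

```text
time: 9.68
tcp_pos: [0.4631, 0.1789, 0.1472]
ee_rot: [[0.828, 0.46, -0.321], [0.446, -0.887, -0.121], [-0.341, -0.043, -0.939]]
contact_force: [0.2, -0.2, -1.8]
grip_width: 0.031
gripper_force: 50.0
```

Emit:
drive_tool:
  motion: [0.05, -0.1, 0.02, -0.18, 0.47, -0.66, 0.06, -0.1, 0.01, -0.18, 0.48, -0.67, 0.06, -0.1, 0.02, -0.18, 0.48, -0.67, 0.07, -0.09, 0.02, -0.18, 0.47, -0.66, 0.07, -0.1, 0.02, -0.17, 0.48, -0.67]

```text
time: 10.3
tcp_pos: [0.4608, 0.213, 0.1384]
ee_rot: [[0.737, 0.658, -0.155], [0.655, -0.752, -0.08], [-0.17, -0.042, -0.985]]
contact_force: [0.1, 0.1, -1.3]
grip_width: 0.0314
gripper_force: 50.0
```

Emit:
drive_tool:
  motion: [0.07, -0.09, 0.02, -0.18, 0.48, -0.66, 0.08, -0.08, 0.02, -0.18, 0.48, -0.67, 0.07, -0.09, 0.02, -0.18, 0.47, -0.66, 0.09, -0.07, 0.03, -0.18, 0.48, -0.67, 0.08, -0.08, 0.02, -0.18, 0.48, -0.67]

```text
time: 10.92
tcp_pos: [0.4582, 0.2465, 0.1302]
ee_rot: [[0.577, 0.817, 0.002], [0.817, -0.577, 0.001], [0.002, 0.001, -1.0]]
contact_force: [0.4, 0.2, -1.9]
grip_width: 0.0309
gripper_force: 50.0
```

```bash
python3 -c "
from plan import *
R=down(54.6);plan(np.array([.459,.247,.065])-.001*R[:,0],R,5)"
```

```text
shift [ 0.0002 -0.0003 -0.0652] turn [ 0.05 -0.11  0.17]
[0.0, 0.0, 0.22, 0.0, -0.01, 0.01]
[0.0, 0.0, 0.21, 0.0, 0.0, 0.01]
[0.0, 0.0, 0.22, 0.01, -0.01, 0.01]
[0.0, 0.0, 0.22, 0.0, 0.0, 0.0]
[0.0, 0.01, 0.22, 0.0, -0.01, 0.01]
```

Emit:
drive_tool:
  motion: [0, 0, 0.22, 0, -0.01, 0.01, 0, 0, 0.21, 0, 0, 0.01, 0, 0, 0.22, 0.01, -0.01, 0.01, 0, 0, 0.22, 0, 0, 0, 0, 0, 0.22, 0, -0.01, 0.01]

```text
time: 11.55
tcp_pos: [0.4583, 0.2459, 0.0636]
ee_rot: [[0.582, 0.814, -0.002], [0.814, -0.582, -0.002], [-0.002, -0.001, -1.0]]
contact_force: [-0.1, 0.4, -1.0]
grip_width: 0.0308
gripper_force: 50.0
```

```bash
cat > look3.py <<'E'
from fit import *
from plan import *
from rig import vision
import sys
d={n:vision.read_camera(n) for n in("scene","top")};pickle.dump(d,open("c%s.pkl"%sys.argv[1],"wb"))
s=robot.sense();p,R=np.array(s["tcp_pos"]),np.array(s["ee_rot"]);o=p+R@[.001,0,.0144];print(o)
T=lambda P:o+np.asarray(P)*[1,-1,-1]@R.T
def ch(x0,x1,g):return [np.array([[x,y,z] for x in(x0,x1) for y in(k*g/2,k*(g/2+.006)) for z in(.012,.032)]) for k in(1,-1)]
CR=[box(-.102,.102,.06,0,.012)]+ch(-.086,-.052,.042)+ch(.058,.092,.06);C=planar([.459,.247,np.radians(54.6)])
out=[]
for n in("scene","top"):
    c=d[n];x,y=np.clip(proj(c,[[.459,.247,.03]])[0].astype(int)-[33,25],0,[446,334])
    i=cv2.resize(c["color"][y:y+50,x:x+66,::-1],(396,300),interpolation=cv2.INTER_CUBIC);j=i.copy()
    e=[(a,b) for a in range(8) for b in range(a) if bin(a^b).count("1")==1]
    for P,F,col in [(P,T,(0,255,0)) for P in SC]+[(P,C,(255,255,0)) for P in CR]:
        q=((proj(c,F(P))-[x,y]+.5)*6-.5).round().astype(int)
        for a,b in e:cv2.line(j,tuple(map(int,q[a])),tuple(map(int,q[b])),col,1)
    out.append(np.hstack([i,j]))
cv2.imwrite("pics/look%s.png"%sys.argv[1],np.vstack(out))
E
python3 look3.py 3
```

```text
[0.45822188 0.24644229 0.0487755 ]
```

View pics/look3.png

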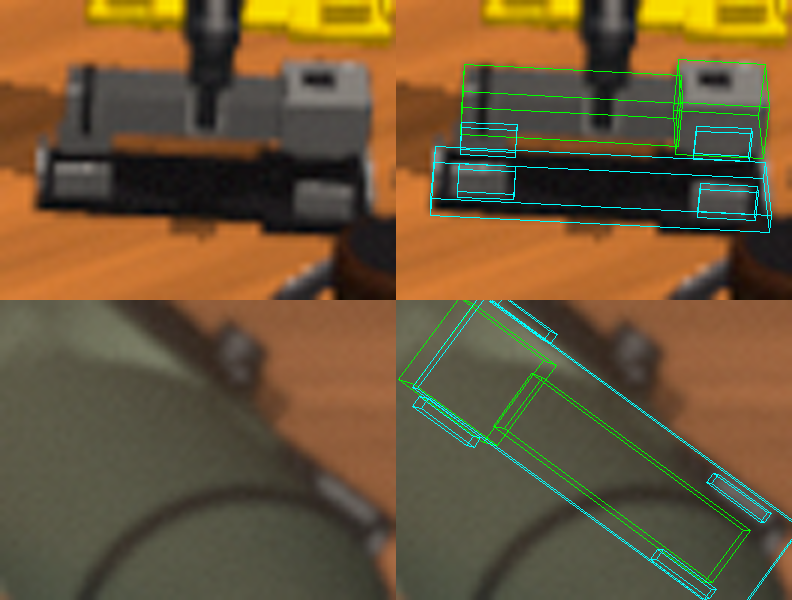

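The cradle's drawn cheeks sit about 8 px right of the real ones, while the scanner overlay matches. That fits end walls placed 6 mm beyond the scanner, which puts the base at x = -97 to +107 mm instead of ±102. I'll refit with that.

```bash
sed -i 's/box(-.102,.102,.06/box(-.097,.107,.06/;s/box(q\[3\],.102/box(q[3],.107/' m2.py; python3 m2.py
cat > m3.py <<'E'
# check: grey-cheek contrast alone (top faces bright against the black base), grid over shift along cradle x
from fit import *
d=pickle.load(open("c0.pkl","rb"))
def ch(x0,x1,g):return [np.array([[x,y,z] for x in(x0,x1) for y in(k*g/2,k*(g/2+.006)) for z in(.012,.032)]) for k in(1,-1)]
CH=ch(-.086,-.052,.042)+ch(.058,.092,.06)
for n,roi in(("top",(145,165,76,66)),("scene",(280,172,60,30))):
    c=d[n];x,y,w,h=roi;i=c["color"][y:y+h,x:x+w].astype(float);sat=(i.max(2)-i.min(2))/(i.max(2)+1)
    g=np.clip((i[:,:,2]-35)/40,0,1)*(sat<(.4 if n=="top" else .3))  # blue channel: grey bright, black/wood low
    best=[]
    for dx in np.arange(-.012,.0081,.001):
        for dy in np.arange(-.006,.0061,.001):
            a=np.radians(54.7);q=[.459+dx*np.cos(a)-dy*np.sin(a),.247+dx*np.sin(a)+dy*np.cos(a),a]
            m=sil(c,CH,planar(q),roi);best.append((np.corrcoef(m.ravel(),g.ravel())[0,1],dx,dy,*np.round(q[:2],4)))
    print(n,[np.round(b,4).tolist() for b in sorted(best)[-3:]])
E
python3 m3.py
```

```text
cradle [0.4587 0.2439 0.9523 0.0383] 54.6 19.18851243213914
cradle [0.4558 0.2439 0.9553 0.0375] 54.7 12.431903168193582
cradle [0.4581 0.2438 0.9499 0.0382] 54.4 38.63368619210805
top [[0.7165, 0.0, -0.001, 0.4598, 0.2464], [0.7179, -0.002, -0.001, 0.4587, 0.2448], [0.7187, -0.001, -0.001, 0.4592, 0.2456]]
scene [[0.8795, -0.005, 0.001, 0.4553, 0.2435], [0.8807, -0.005, 0.003, 0.4537, 0.2447], [0.8821, -0.005, 0.002, 0.4545, 0.2441]]
```

```bash
python3 -c "
from plan import *
R=down(54.6);plan(np.array([.457,.244,.034])-.001*R[:,0],R,5)"
```

```text
shift [-0.0013 -0.0025 -0.0292] turn [-0.08  0.22 -0.14]
[-0.01, 0.0, 0.1, 0.0, 0.01, -0.01]
[-0.01, 0.0, 0.09, -0.01, 0.01, 0.0]
[-0.01, 0.0, 0.1, 0.0, 0.01, -0.01]
[-0.01, 0.01, 0.1, -0.01, 0.01, -0.01]
[0.0, 0.0, 0.1, 0.0, 0.02, -0.01]
```

Emit:
drive_tool:
  motion: [-0.02, 0, 0.05, 0, 0.01, -0.01, -0.02, 0, 0.1, -0.01, 0.01, 0, -0.01, 0, 0.12, 0, 0.01, -0.01, 0, 0, 0.12, -0.01, 0.01, 0, 0, 0, 0.1, 0, 0.01, -0.01]

```text
time: 12.28
tcp_pos: [0.4565, 0.2436, 0.0348]
ee_rot: [[0.58, 0.815, 0.002], [0.815, -0.58, 0.001], [0.002, 0.001, -1.0]]
contact_force: [-0.5, 0.2, -2.0]
grip_width: 0.0307
gripper_force: 50.0
```

```bash
sed -i 's/planar(\[.459,.247/planar([.457,.244/;s/-.102,.102/-.097,.107/' look3.py; python3 look3.py 4
```

```text
[0.45686882 0.24425308 0.02022147]
```

View pics/look4.png

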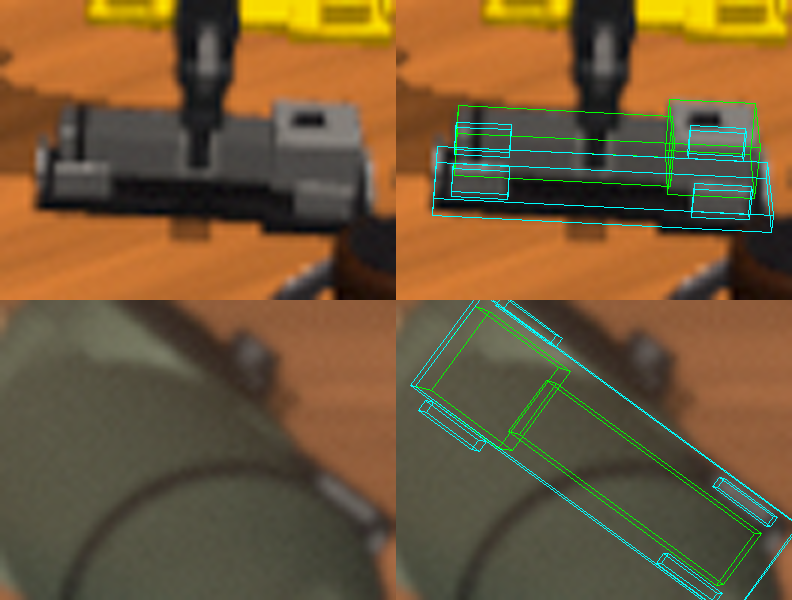

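Emit:
drive_tool:
  motion: [-0.01, -0.01, 0.02, 0, 0, 0, -0.01, 0, 0.03, 0, 0.01, 0, 0, 0, 0.03, 0, 0, 0, 0, 0, 0.03, 0, 0.01, 0, 0, 0, 0.02, 0, 0, 0]

```text
time: 13.0
tcp_pos: [0.4554, 0.2429, 0.0274]
ee_rot: [[0.58, 0.815, 0.002], [0.815, -0.58, 0.002], [0.003, 0.001, -1.0]]
contact_force: [-0.7, -0.4, -2.2]
grip_width: 0.031
gripper_force: 50.0
```

Emit:
drive_tool:
  motion: [0, 0, 0.01, 0, 0, 0, 0, 0, 0.01, 0, 0, 0, 0, 0, 0, 0, 0, 0, 0, 0, 0, 0, 0, 0, 0, 0, 0, 0, 0, 0]

```text
time: 13.62
tcp_pos: [0.4554, 0.2429, 0.0263]
ee_rot: [[0.58, 0.815, 0.003], [0.815, -0.58, 0.002], [0.003, 0.001, -1.0]]
contact_force: [-0.1, -0.1, 1.7]
grip_width: 0.0312
gripper_force: 50.3
```

Emit:
drive_tool:
  motion: [0, 0, 0.005, 0, 0, 0, 0, 0, 0, 0, 0, 0, 0, 0, 0, 0, 0, 0, 0, 0, 0, 0, 0, 0, 0, 0, 0, 0, 0, 0]
  hand: -1
  squeeze: 20

```text
time: 14.25
tcp_pos: [0.4555, 0.243, 0.0263]
ee_rot: [[0.58, 0.815, 0.003], [0.815, -0.58, 0.002], [0.003, 0.001, -1.0]]
contact_force: [-2.5, -0.1, 10.2]
grip_width: 0.0309
gripper_force: 51.6
```

Emit:
drive_tool:
  motion: [0, 0, 0, 0, 0, 0, 0, 0, 0, 0, 0, 0, 0, 0, 0, 0, 0, 0, 0, 0, 0, 0, 0, 0, 0, 0, 0, 0, 0, 0]
  hand: 0.5

```text
time: 14.88
tcp_pos: [0.4554, 0.2429, 0.026]
ee_rot: [[0.58, 0.815, 0.002], [0.815, -0.58, 0.002], [0.003, 0.001, -1.0]]
contact_force: [0.6, -0.6, -0.6]
grip_width: 0.0639
gripper_force: 0.0
```

Emit:
drive_tool:
  motion: [0, 0, -0.1, 0, 0, 0, 0, 0, -0.3, 0, 0, 0, 0, 0, -0.5, 0, 0, 0, 0, 0, -0.7, 0, 0, 0, 0, 0, -0.7, 0, 0, 0]

```text
time: 15.5
tcp_pos: [0.4549, 0.2426, 0.1666]
ee_rot: [[0.58, 0.815, 0.003], [0.815, -0.58, 0.002], [0.004, 0.001, -1.0]]
contact_force: [0.8, -0.3, 0.6]
grip_width: 0.0645
gripper_force: 0.0
```

Emit:
drive_tool:
  motion: [-0.6, 0.5, -0.2, 0, 0, 0, -0.7, 0.6, -0.2, 0, 0, 0, -0.7, 0.6, 0, 0, 0, 0, -0.7, 0.6, 0, 0, 0, 0, -0.5, 0.3, 0, 0, 0, 0]

```text
time: 16.12
tcp_pos: [0.4708, -0.0069, 0.1889]
ee_rot: [[0.581, 0.814, 0.004], [0.814, -0.581, 0.001], [0.003, 0.002, -1.0]]
contact_force: [0.6, 0.5, -0.3]
grip_width: 0.0636
gripper_force: 0.0
```

```bash
cat > fin.py <<'E'
from fit import *
from rig import robot,vision
d={n:vision.read_camera(n) for n in("scene","top")};pickle.dump(d,open("c5.pkl","wb"));s=robot.sense();print(s["time"],s["tcp_pos"])
out=[]
for n in("scene","top"):
    c=d[n];x,y=proj(c,[[.457,.244,.03]])[0].astype(int)-[33,25]
    out.append(cv2.resize(c["color"][y:y+50,x:x+66,::-1],(396,300),interpolation=cv2.INTER_CUBIC))
    out.append(cv2.resize(c["color"][:,:,::-1],(396,300),interpolation=cv2.INTER_AREA))
cv2.imwrite("pics/fin.png",np.vstack([np.hstack(out[:2]),np.hstack(out[2:])]))
E
python3 fin.py
```

```text
16.225 [ 0.47036032 -0.00802872  0.18866392]
```

View pics/fin.png

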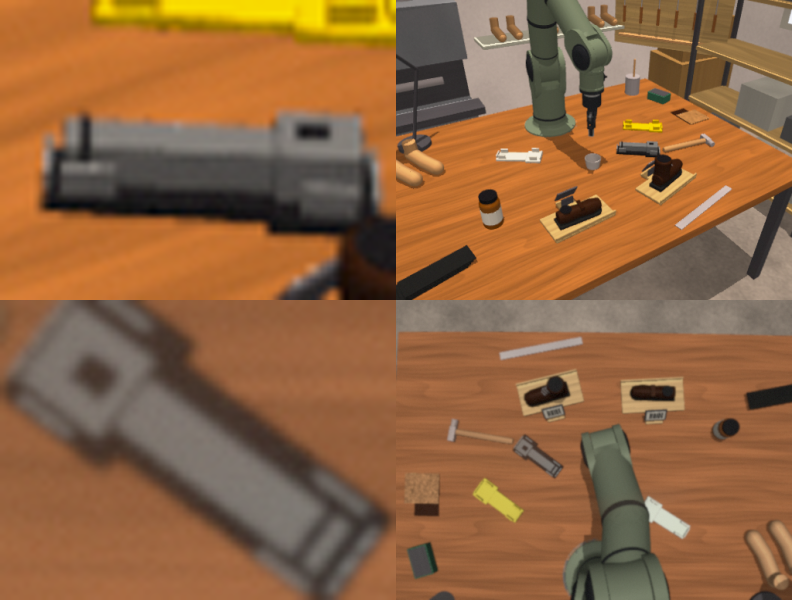

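The final picture shows the scanner level between all four cheeks. Its head is in the wide end, at (320,130) in the scene crop, with gaps at both ends. It touched down at TCP z = 26.3 mm, and 26.4 mm was expected for fully down. The tin, shoes, jar and hammer haven't moved.

```bash
python3 -c "
from rig import robot
print(robot.close_job())"
```

```text
the job is handed in; nothing more can be done
None
```

The boot label was aimed at squarely from about 10 cm for over 2 s, the scanner was then laid right way up and fully down in the black cradle and released, and the job was handed in at about 16 s.

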